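# Loosen the left-hand nut of a modelling stand

## Robot

A 7-joint arm with a two-finger parallel gripper is mounted at the origin on a cart in front of the work surface, level with it; the furniture and walls round the work are solid. World frame = base frame: x ahead of the robot, y to its left, z up, the work surface at z = 0. Lengths are in m, angles in rad, forces in N, time in s.
With the tool pointing down it reaches from about 0.35 to 0.9 m from the base axis. Payload 7.2 kg.
Tool frame: the origin (TCP) lies midway between the tips of the shut fingers; the grasp point (between the pads) lies 19 mm behind it; x points along the fingers, y is the direction in which the jaws open and shut, and the axes are right-handed (so a half turn about x gives the same grasp; the last joint's range is limited). The gripper opens to 85 mm and grips with 20 to 120 N. Pads are 22 mm wide; open, the fingers measure 114 mm over their backs; the gripper's body (76 mm by 85 mm) begins 54 mm behind the grasp point. The pads swing forward as they close: fully open they stand 13 mm farther back than shut.
Start: joints at [-1.216, 0.411, -0.013, 1.596, 0.006, 1.134, -0.082], TCP at [0.256, 0.57, 0.231] pointing down, gripper open.
Joint ranges: [-2.95, 2.95], [-0.29, 1.99], [-1.47, 1.44], [0.14, 2.54], [-1.03, 4.17], [0.13, 1.85], [-2.86, 2.86]. Speed limits (rad/s): [2.39, 2.39, 3.01, 3.01, 3.14, 3.14, 3.14].

## Interface

Orientations are given as a rotation vector (axis times angle).
In Python, from workcell import arm gives the robot as it stands. The module is installed in compiled form; this text tells all that it offers.
- The arm moves only by the shell command python3 -m creep 'ROWS' [OPENING] [FORCE]. ROWS is JSON, a list of rows, each an object with "offset": the shift along the tool's x, y, z in units of 0.15 m (1.0 is 0.15 m), a list of three; "twist": the turn about the tool's x in units of pi/4 rad (1.0 is pi/4 rad). A call has exactly 8 rows; each row is the pose to reach, as a shift and turn from the pose commanded when the call began, along the tool's axes at that moment; what a row does not reach only later rows make up. A row lasts 1/12 s, in which the tool goes at most 41.7 mm and 7.16 degrees, less where a joint would pass 70% of its speed; a pose out of reach is approached as far as the arm can. A call with a number of a shift or a turn outside -1 to 1 is refused whole. A call with a gripper value outside its range is refused whole. OPENING is the closure in counts, from 0 (fully open) to 255 (shut), set as the call begins (- or left out, the last holds). The fingers move at their own pace and stop on an object; FORCE is the grip in N (left out, the last holds). Time passes only in rows, so rows that repeat a pose let the fingers close, or fill a call up. It gives the time, the measured TCP pose, the force and the opening at its end, in the units of the state.
- arm.state(): the state, without advancing time (a new reading comes with each control period).
- arm.read_camera(name): name is "scene" or "top" or "wrist"; returns a dict with "frame" (400x640x3 uint8, blue, green, red), "intrinsics" (3x3 intrinsics, pixels), "dist" ([k1, k2, p1, p2, k3] as OpenCV has them; the pictures are not rectified), "world_from_camera" (4x4, takes a point from camera to world coordinates). Camera axes: x right, y up, looking along -z (the intrinsics and any distortion apply to the point x, -y, -z); pixel columns grow to the right and rows downward; lengths in m; the calibration is good to about 2 mm. A picture is of the moment at which its call begins. There is no depth.
- arm.finish_job(): hands the job in, once; it reports no verdict.
Trained networks look in the newest picture that a camera, given by its name, has taken for a name from the list of things; names that differ only in an ending like _2 or _b are one class to them, and where a whole thing is asked for, a point or a joint stands for the part that bears it (a point fixed in the world has none). Each returns a list of dicts, best first, with "p" (0 to 1); they miss things now and then, are a little off and sometimes report something else, mostly with a low value. They report only what shows in the picture. A call takes as long as a camera call.
- arm.outline_of(camera, name): "pixels" (400x640 bool, what is visible of it) and "at" ([row, column] in pixels, amid what is visible of it).
The state is a dict: "time_s": time; "joint_pos": joint angles; "joint_velocities": joint speeds; "effort": joint torques, N m; "tool_pos": TCP position; "tool_rot": TCP orientation; "wrist_force": force on the tool from outside, world axes, zero at the start; "moment": the same for the moment, N m; "finger_gap": opening from 0.0 (shut) to 1.0 (fully open).
Only numpy, scipy, OpenCV 4.12 (cv2) and the standard library are available. Lean on these libraries where they do the work, as an engineer would, in place of code of your own. Each camera call takes 0.05 s, during which the arm holds its last target.

## Task

Two modelling stands stand on the craft table, each with its round board clamped by a bar-topped steel nut. One nut has a left-hand thread: a groove is engraved across each corner of its hexagon base. Loosen that nut by turning it clockwise, seen from above, until the engraved line on its bar points along the engraved line on its board, never tightening it the other way; leave the other nut as it is and let go.

Things in the scene. Friction and masses are not known exactly. Their poses are not given: they have to be found in the camera images.
- lh_nut (a joint): Angle (rad) of the left-hand nut about its upright axis, growing as it turns clockwise seen from above (loosening). Starts at 0.2 to 0.5; at 1.40 its engraved line points along the board's line, so 0.9 to 1.2 rad of turn is needed. Turns from -0.3 to 2.2 against about 0.12 N m of friction, does not rise, stays where left. Below -0.1 is overtightening.
- lh_grip (a point): Left-hand nut: point on its axis inside its steel bar, 72 mm above the table. Turns with it; x along the bar to the end with the engraved line, z up. Bar: 13 mm thick (along y, flat sides), z from 56 to 86 mm above the table, x from -22 to +44 mm, dark line on top of the +x half only. Base: hexagon 60 mm across flats, top 54 mm above the table, a dark 7 mm wide engraved groove across each corner.
- lh_mark (a point): Outer end of the engraved line on the left-hand nut's board, 72 mm from the nut's axis; the dark line, 34 mm long and 5 mm wide, runs from here straight towards the axis, on the side nearest the robot. The stand is fixed: grey foot 104 mm across, plywood board 150 mm across and 12 mm thick, its top 42 mm above the table.
- rh_nose (a point): The other nut, not to be turned: top of the nose end of its bar, 44 mm from its axis, 86 mm above the table; x points from the axis to the nose. Ordinary thread: its hexagon base has no grooves; bar and stand are otherwise the same. The grooved nut may be on either side of it.

How it is judged:
By the outcome, as a careful person would: the job done as asked, in the order asked, and still so for the second after the job is handed in, with the robot touching nothing.
It also fails if it takes over 32 s, if anything falls off the work surface, if the arm or the gripper's body presses on something with over 40 N, if the wrist force passes 120 N, or if a joint passes its speed limit or range.

## Working session

There is one attempt and no reset: what is moved stays moved. The work goes in short steps, Python scripts to look and compute and a shell command to move; the robot and the scene stay as the last step left them, time stands still between calls to the robot, and variables do not carry over. Pictures are saved under pics/ and viewed, and the job is handed in when it is done.

```bash
mkdir -p pics; python3 - <<'E'
from workcell import arm
import cv2,numpy as np
s=arm.state();print({k:np.round(v,3).tolist() for k,v in s.items()})
for c in ("scene","top","wrist"):
    d=arm.read_camera(c);cv2.imwrite(f"pics/{c}0.png",d["frame"])
    print(c,np.round(d["world_from_camera"],3).tolist(),np.round(d["intrinsics"],1).tolist(),d["dist"])
    for n in ("lh_nut","lh_grip","lh_mark","rh_nose"):
        for o in arm.outline_of(c,n)[:3]: print(c,n,round(o["p"],2),o["at"],o["pixels"].sum())
E
```

```text
{'time_s': 0.0, 'joint_pos': [-1.216, 0.412, -0.013, 1.597, 0.006, 1.134, -0.082], 'joint_velocities': [0.0, 0.0, 0.001, -0.001, 0.0, -0.001, 0.001], 'effort': [-0.001, -60.062, 0.681, -29.943, 0.014, 0.011, 0.0], 'tool_pos': [0.256, 0.569, 0.23], 'tool_rot': [0.33, 1.545, -0.333], 'wrist_force': [-0.222, -0.443, 0.27], 'moment': [-0.033, 0.02, -0.014], 'finger_gap': 1.001}
scene [[0.619, 0.508, -0.599, -0.062], [-0.785, 0.385, -0.485, -0.542], [-0.016, 0.77, 0.638, 0.786], [0.0, 0.0, 0.0, 1.0]] [[492.2, 0.0, 314.8], [0.0, 492.2, 200.1], [0.0, 0.0, 1.0]] [0.03288457 0.         0.         0.         0.        ]
scene lh_nut 0.76 [224.9, 365.1] 660
scene lh_grip 0.68 [228.7, 363.0] 673
scene lh_mark 0.93 [231.2, 364.2] 2662
scene rh_nose 0.64 [178.4, 287.5] 610
top [[-0.015, 0.981, -0.193, 0.417], [-1.0, -0.018, -0.019, -0.005], [-0.022, 0.193, 0.981, 0.951], [0.0, 0.0, 0.0, 1.0]] [[430.1, 0.0, 321.4], [0.0, 430.1, 204.4], [0.0, 0.0, 1.0]] [0.00717553 0.         0.         0.         0.        ]
top lh_nut 0.81 [192.1, 383.0] 791
top lh_grip 0.78 [191.7, 386.8] 679
top lh_mark 0.84 [189.6, 383.9] 3777
top rh_nose 0.83 [179.0, 271.3] 718
wrist [[0.411, -0.88, -0.238, 0.197], [0.912, 0.397, 0.108, 0.597], [-0.001, -0.262, 0.965, 0.374], [0.0, 0.0, 0.0, 1.0]] [[304.8, 0.0, 323.4], [0.0, 304.8, 201.8], [0.0, 0.0, 1.0]] [0.02041368 0.         0.         0.         0.        ]
```

```bash
python3 - <<'E'
import cv2,numpy as np
t=cv2.imread("pics/top0.png")[130:250,220:450];s=cv2.imread("pics/scene0.png")[130:290,230:430]
cv2.imwrite("pics/topc.png",cv2.resize(t,None,fx=3.4,fy=3.4,interpolation=cv2.INTER_CUBIC))
cv2.imwrite("pics/scenec.png",cv2.resize(s,None,fx=3.7,fy=3.7,interpolation=cv2.INTER_CUBIC))
E
```

```text
(no output)
```

View pics/topc.png

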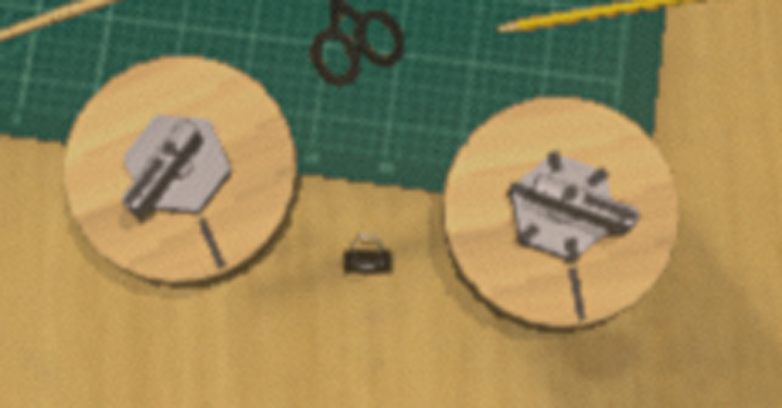

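View pics/scenec.png

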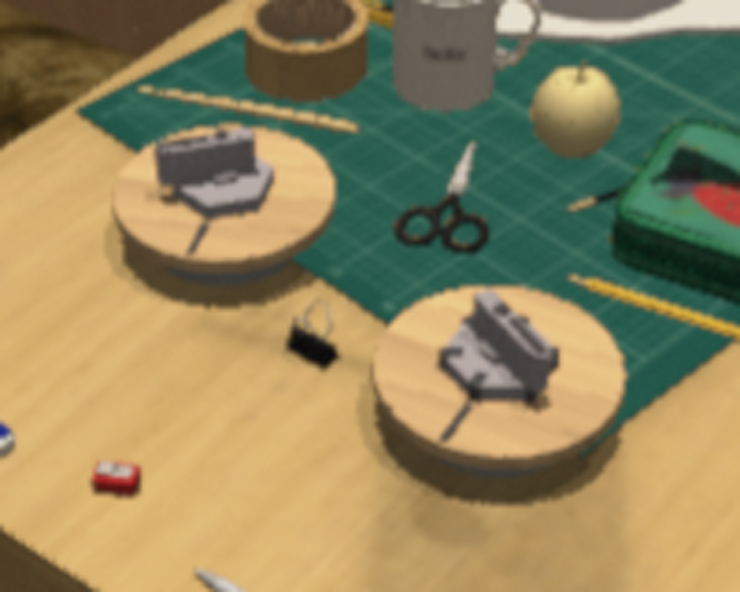

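View pics/top0.png

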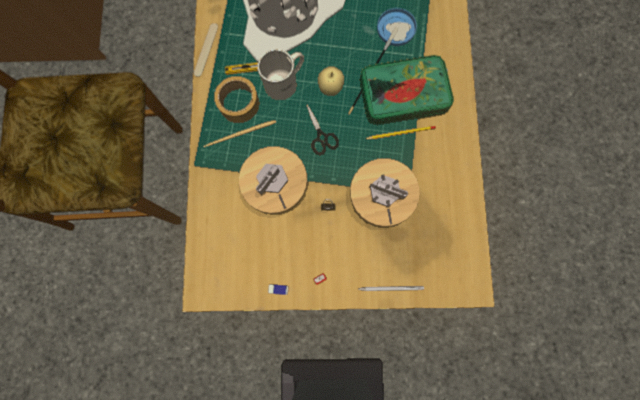

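View pics/scene0.png

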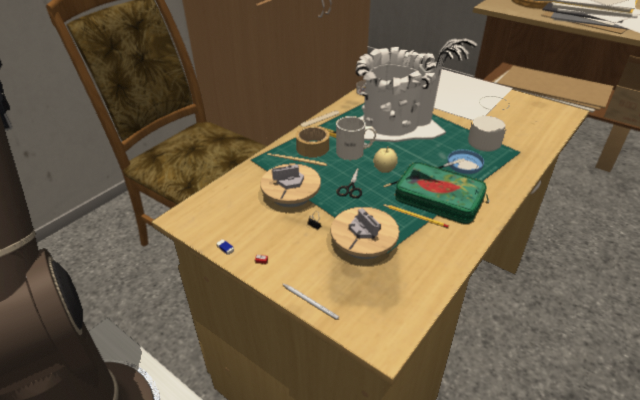

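```bash
cat > h.py <<'E'
import cv2,numpy as np
from scipy.spatial.transform import Rotation as Ro
def proj(d,P):
    W=np.linalg.inv(d["world_from_camera"]);P=np.atleast_2d(P)
    c=P@W[:3,:3].T+W[:3,3]; c=c*[1,-1,-1]
    return cv2.projectPoints(c.reshape(-1,1,3),np.zeros(3),np.zeros(3),d["intrinsics"],np.array(d["dist"],float))[0].reshape(-1,2)
def unproj(d,uv,z):
    n=cv2.undistortPoints(np.array(uv,float).reshape(-1,1,2),d["intrinsics"],np.array(d["dist"],float)).reshape(-1,2)
    r=np.c_[n[:,0],-n[:,1],-np.ones(len(n))]; M=d["world_from_camera"];r=r@M[:3,:3].T
    o=M[:3,3];return o+r*((z-o[2])/r[:,2])[:,None]
def ortho(d,cx,cy,z,half=0.09,s=0.0003):
    # up=+x, left=+y
    n=int(2*half/s);a=(np.arange(n)+.5)*s-half
    X,Y=np.meshgrid(cx-a,cy-a,indexing="ij")
    uv=proj(d,np.c_[X.ravel(),Y.ravel(),np.full(n*n,z)]).reshape(n,n,2).astype(np.float32)
    return cv2.remap(d["frame"],uv,None,cv2.INTER_CUBIC)
E
python3 - <<'E'
from workcell import arm
from h import *
s=arm.state();R=Ro.from_rotvec(s["tool_rot"]).as_matrix();print(np.round(R,3))
for c in ("top","scene"):
    d=arm.read_camera(c)
    o=arm.outline_of(c,"lh_mark")[0]; m=o["pixels"].astype(np.uint8)
    cs=max(cv2.findContours(m,0,1)[0],key=cv2.contourArea).reshape(-1,2)
    w=unproj(d,cs,.042)[:,:2]; 
    (x,y),r=cv2.minEnclosingCircle((w*1000).astype(np.float32));print(c,"mincircle",x,y,r, "p",o["p"])
    g=arm.outline_of(c,"lh_grip")[0]["at"];print(unproj(d,[[g[1],g[0]]],.072))
    for z in (.042,.086): cv2.imwrite(f"pics/{c}_o{int(z*1000)}.png",ortho(d,.43,-.155,z))
E
cd pics; python3 -c "
import cv2,numpy as np
a=[cv2.resize(cv2.imread(f'{c}_o{z}.png'),(400,300) if 0 else (300,300)) for c in ('top','scene') for z in (42,86)]
cv2.imwrite('o.png',np.vstack([np.hstack(a[:2]),np.hstack(a[2:])]))"
```

```text
[[ 0.     0.41   0.912]
 [ 0.     0.912 -0.41 ]
 [-1.     0.     0.   ]]
top mincircle 620.9688720703125 -124.72189331054688 74.92279052734375 p 0.61
[[ 0.61855427 -0.12743484  0.072     ]]
scene mincircle 615.5939331054688 -128.4085693359375 82.45128631591797 p 0.6
[[ 0.60813703 -0.14022126  0.072     ]]
```

View pics/o.png

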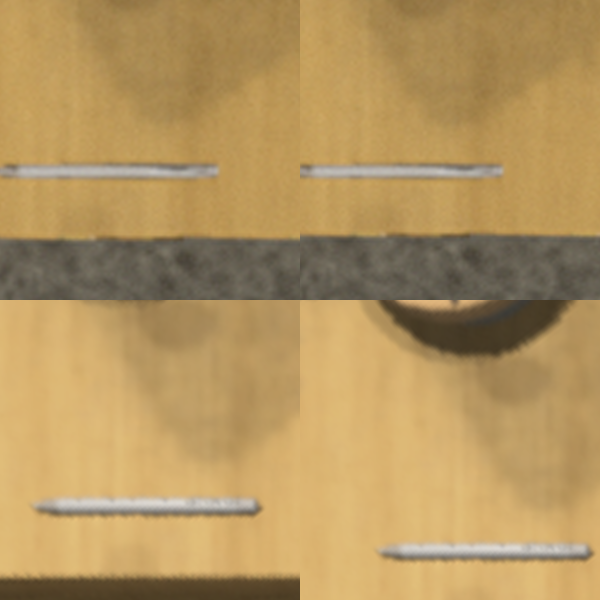

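```bash
cat > look.py <<'E'
import sys
from workcell import arm
from h import *
t=sys.argv[1]; rows=[]
for c in sys.argv[2:]:
    d=arm.read_camera(c)
    rows.append(np.hstack([cv2.resize(ortho(d,.621,-.127,z,.09,.0003),(390,390)) for z in (.042,.086)]))
for i,r in enumerate(rows): cv2.imwrite(f"pics/{t}_{sys.argv[2+i]}.png",r)
E
python3 look.py a top scene
```

```text
(no output)
```

View pics/a_top.png

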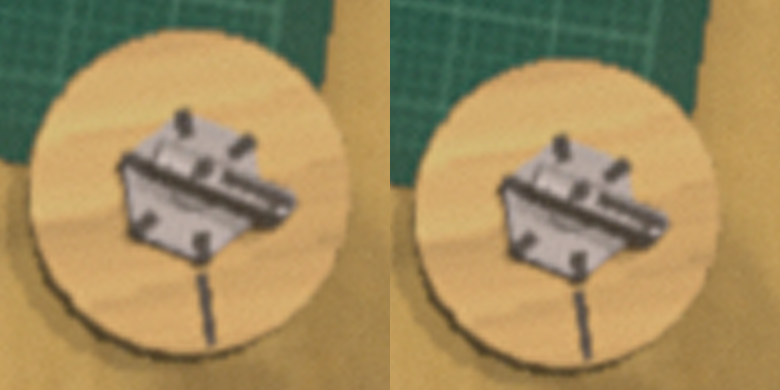

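View pics/a_scene.png

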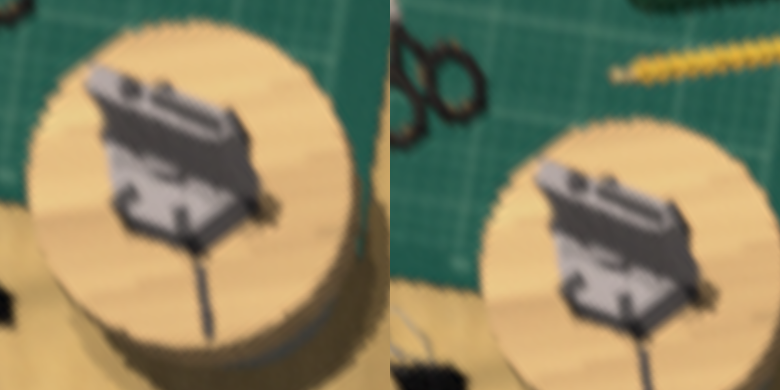

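```bash
cat > wf.py <<'E'
import sys
from workcell import arm
from h import *
def draw(c,cx,cy,h,hm,f=8):
    d=arm.read_camera(c); u0=proj(d,[[cx,cy,.07]])[0]; x0=int(u0[0]-48);y0=int(u0[1]-36)
    im=cv2.resize(d["frame"][y0:y0+72,x0:x0+96],None,fx=f,fy=f,interpolation=cv2.INTER_CUBIC)
    def T(x,y,z,a): ca,sa=np.cos(np.radians(a)),np.sin(np.radians(a));return [cx+x*ca-y*sa,cy+x*sa+y*ca,z]
    def L(P,col,cl=True):
        q=(proj(d,P)-[x0,y0]+.5)*f; cv2.polylines(im,[np.round(q).astype(np.int32)],cl,col,1)
    L([T(x,y,.086,h) for x,y in((-.022,-.0065),(.044,-.0065),(.044,.0065),(-.022,.0065))],(0,0,255))
    L([T(x,y,.056,h) for x,y in((-.022,-.0065),(.044,-.0065),(.044,.0065),(-.022,.0065))],(0,128,255))
    L([T(x,y,.042,hm) for x,y in((.038,-.0025),(.072,-.0025),(.072,.0025),(.038,.0025))],(255,0,0))
    L([[cx+.075*np.cos(a),cy+.075*np.sin(a),.042] for a in np.linspace(0,6.28,90)],(0,255,0))
    return im
tag=sys.argv[1];cx,cy,h,hm=map(float,sys.argv[2:6])
for c in sys.argv[6:]: cv2.imwrite(f"pics/{tag}_{c}.png",draw(c,cx,cy,h,hm))
E
python3 wf.py w1 .6245 -.1245 -114 -172 top scene
```

```text
(no output)
```

View pics/w1_top.png

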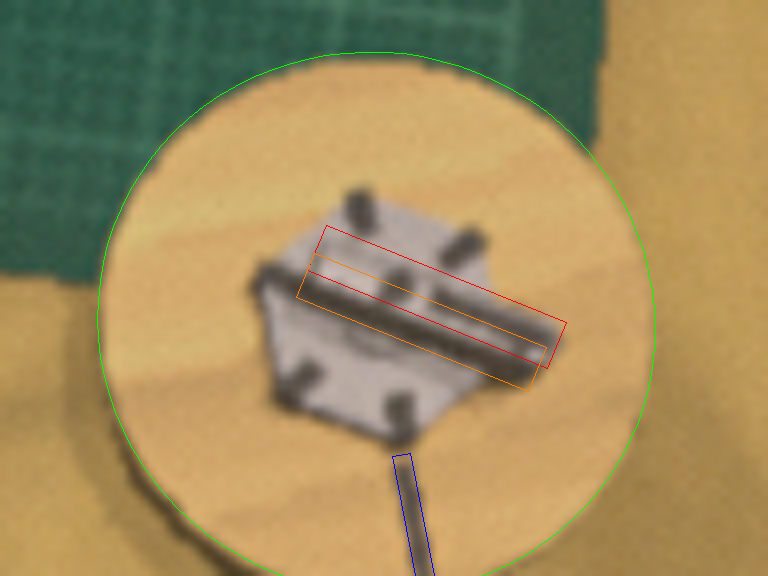

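View pics/w1_scene.png

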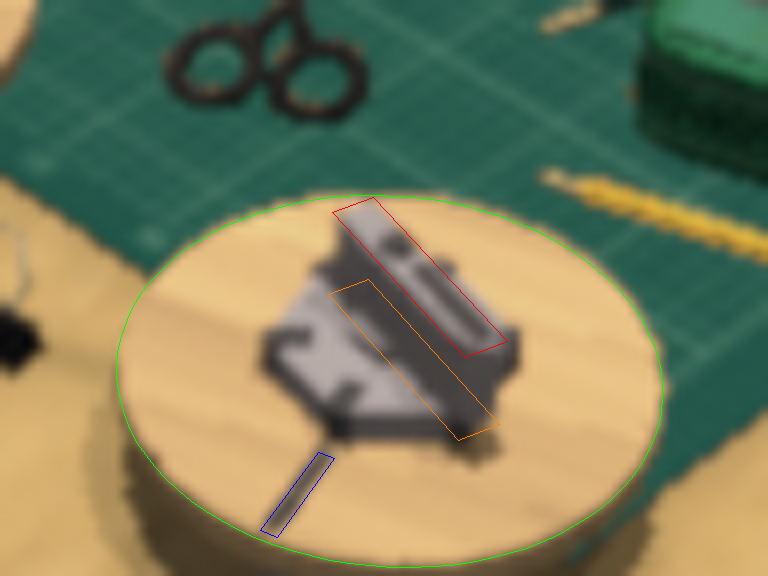

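```bash
python3 -m creep '[{"offset":[0,-0.06,0.08],"twist":0.1},{"offset":[0,-0.14,0.18],"twist":0.22},{"offset":[0,-0.22,0.29],"twist":0.36},{"offset":[0,-0.31,0.4],"twist":0.5},{"offset":[0,-0.4,0.52],"twist":0.64},{"offset":[0,-0.49,0.63],"twist":0.78},{"offset":[0,-0.57,0.73],"twist":0.9},{"offset":[0,-0.64,0.82],"twist":1.0}]' 0 60
python3 -m creep '[{"offset":[0,0.02,0.12],"twist":0.12},{"offset":[0,0.03,0.25],"twist":0.25},{"offset":[0,0.05,0.37],"twist":0.37},{"offset":[0,0.06,0.5],"twist":0.5},{"offset":[0,0.08,0.62],"twist":0.62},{"offset":[0,0.1,0.75],"twist":0.75},{"offset":[0,0.11,0.87],"twist":0.87},{"offset":[0,0.12,1.0],"twist":1.0}]'
python3 - <<'E'
from workcell import arm
from h import *
s=arm.state();R=Ro.from_rotvec(s["tool_rot"]).as_matrix();p=np.array(s["tool_pos"])
print(p,s["joint_pos"],R[:,1]);print((R.T@(np.array([.623,-.1245,p[2]])-p))/.15)
E
```

```text
time_s: 1.92
tool_pos: [0.3299, 0.4307, 0.2315]
tool_rot: [0.943, 1.357, -0.942]
wrist_force: [-0.0, 0.3, -0.3]
finger_gap: 1.003
time_s: 2.58
tool_pos: [0.3996, 0.2975, 0.2315]
tool_rot: [1.517, 0.976, -1.516]
wrist_force: [-0.4, 0.1, -0.5]
finger_gap: 0.999
[0.39959032 0.29748811 0.23146265] [-1.05862598  0.19351213  0.37405981  1.91742448 -0.08159423  1.04472373
 -1.07706623] [ 9.10153020e-01 -4.14272230e-01  8.21673907e-06]
[-9.69314145e-04  2.52103299e+00  1.94347525e+00]
```

```bash
for i in 1 2 ; do :; done
python3 -m creep '[{"offset":[0,0.1,0.08],"twist":0},{"offset":[0,0.22,0.17],"twist":0},{"offset":[0,0.33,0.25],"twist":0},{"offset":[0,0.44,0.34],"twist":0},{"offset":[0,0.55,0.42],"twist":0},{"offset":[0,0.66,0.5],"twist":0},{"offset":[0,0.76,0.58],"twist":0},{"offset":[0,0.84,0.65],"twist":0}]'
python3 -m creep '[{"offset":[0,0.1,0.08],"twist":0},{"offset":[0,0.22,0.17],"twist":0},{"offset":[0,0.33,0.25],"twist":0},{"offset":[0,0.44,0.34],"twist":0},{"offset":[0,0.55,0.42],"twist":0},{"offset":[0,0.66,0.5],"twist":0},{"offset":[0,0.76,0.58],"twist":0},{"offset":[0,0.84,0.65],"twist":0}]'
python3 -m creep '[{"offset":[0,0.1,0.08],"twist":0},{"offset":[0,0.22,0.17],"twist":0},{"offset":[0,0.33,0.25],"twist":0},{"offset":[0,0.44,0.34],"twist":0},{"offset":[0,0.56,0.42],"twist":0},{"offset":[0,0.68,0.5],"twist":0},{"offset":[0,0.78,0.58],"twist":0},{"offset":[0,0.84,0.64],"twist":0}]'
cat > st.py <<'E'
from workcell import arm
from h import *
s=arm.state();R=Ro.from_rotvec(s["tool_rot"]).as_matrix();p=np.array(s["tool_pos"])
print(p,np.round(s["joint_pos"],2),"yhead",np.degrees(np.arctan2(R[1,1],R[0,1])));print("off to axis",(R.T@(np.array([.623,-.1245,p[2]])-p))/.15)
print("F",np.round(s["wrist_force"],1),"M",np.round(s["moment"],2),s["finger_gap"],s["time_s"])
E
python3 st.py; python3 - <<'E'
from workcell import arm
import cv2
cv2.imwrite("pics/wr1.png",arm.read_camera("wrist")["frame"])
E
python3 wf.py w2 .623 -.1245 -114 -172 wrist
```

```text
time_s: 3.25
tool_pos: [0.4749, 0.1561, 0.2315]
tool_rot: [1.514, 0.978, -1.513]
wrist_force: [0.2, 0.5, -0.5]
finger_gap: 0.998
time_s: 3.92
tool_pos: [0.5497, 0.0155, 0.2314]
tool_rot: [1.514, 0.978, -1.513]
wrist_force: [0.2, -0.3, -0.0]
finger_gap: 0.995
time_s: 4.58
tool_pos: [0.6253, -0.1242, 0.2312]
tool_rot: [1.514, 0.977, -1.514]
wrist_force: [0.1, 1.2, 0.4]
finger_gap: 0.997
[ 0.62528984 -0.12423845  0.23120837] [-0.28  0.47  0.57  1.59 -0.27  1.16 -0.07] yhead -24.279618153778067
off to axis [-3.13957109e-06 -1.31983548e-02  7.86653176e-03]
F [0.1 1.2 0.4] M [-0.03  0.07 -0.01] 0.9965518517877993 4.5833
```

View pics/wr1.png

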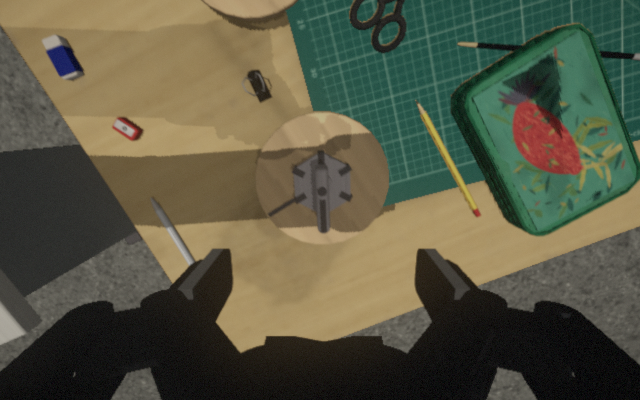

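View pics/w2_wrist.png

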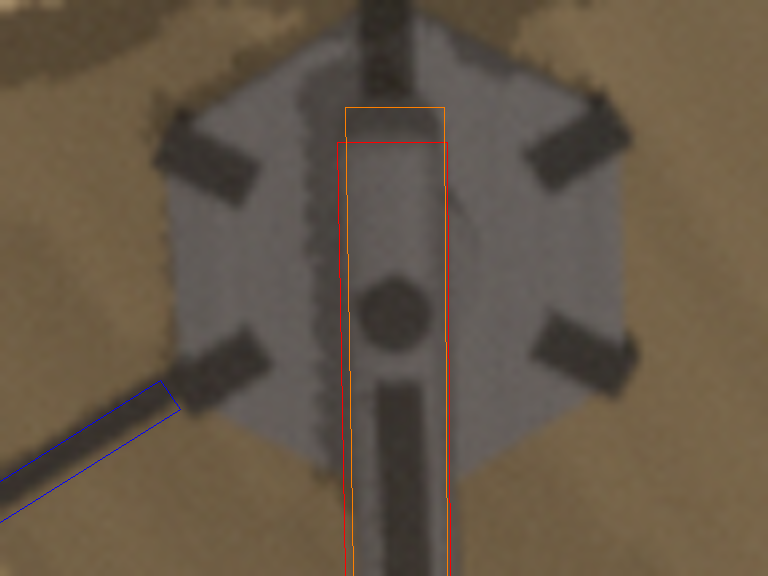

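```bash
python3 - <<'E'
from workcell import arm
from h import *
d=arm.read_camera("wrist")
im=cv2.resize(d["frame"][140:250,250:350],None,fx=5.4,fy=5.4,interpolation=cv2.INTER_CUBIC)
cv2.imwrite("pics/wr2.png",cv2.convertScaleAbs(im,alpha=1.6))
E
```

```text
(no output)
```

View pics/wr2.png

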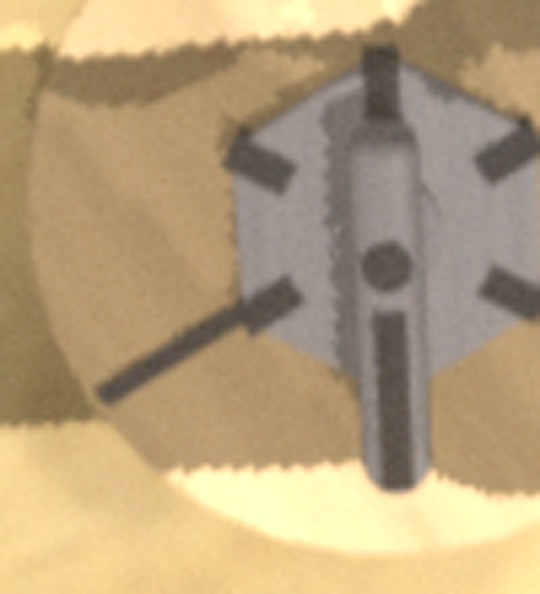

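```bash
python3 - <<'E'
from workcell import arm
from h import *
d=arm.read_camera("wrist")
f=lambda u,v,z: unproj(d,[[u/5.4+250-.5+.09,v/5.4+140-.41]],z)[0]
A=f(386,266,.086);B=f(398,490,.086);C=f(103,395,.042);D=f(243,315,.042)
h=lambda a,b:np.degrees(np.arctan2(*(b-a)[[1,0]]))
print(A,B,np.linalg.norm(B-A),h(A,B));print(C,D,np.linalg.norm(C-D),h(D,C),h(A,C),np.linalg.norm((C-A)[:2]))
E
python3 st.py
```

```text
[ 0.62319946 -0.12118672  0.086     ] [ 0.60753315 -0.16095211  0.086     ] 0.04274013341758622 -111.50287193239693
[ 0.55279734 -0.13089312  0.042     ] [ 0.58727209 -0.12737507  0.042     ] 0.034653785224553375 -174.1732936610457 -172.15007059659226 0.07106808002833463
[ 0.62424096 -0.12191265  0.23106032] [-0.28  0.47  0.57  1.6  -0.27  1.16 -0.07] yhead -24.243386958075842
off to axis [-5.99362945e-06 -4.60758040e-04  1.91248239e-02]
F [0.  1.3 0.7] M [-0.    0.03 -0.03] 0.9952972481488761 4.7833
```

```bash

python3 -m creep '[{"offset":[0.1,0,0],"twist":0},{"offset":[0.22,0,0],"twist":0},{"offset":[0.35,0,0],"twist":0},{"offset":[0.48,0,0],"twist":0},{"offset":[0.62,0,0],"twist":0},{"offset":[0.75,0,0],"twist":0},{"offset":[0.86,0,0],"twist":0},{"offset":[0.94,0,0],"twist":0}]'
python3 -m creep '[{"offset":[0.05,0,0],"twist":0},{"offset":[0.1,0,0],"twist":0},{"offset":[0.15,0,0],"twist":0},{"offset":[0.2,0,0],"twist":0},{"offset":[0.2,0,0],"twist":0},{"offset":[0.2,0,0],"twist":0},{"offset":[0.2,0,0],"twist":0},{"offset":[0.2,0,0],"twist":0}]'
python3 st.py; python3 - <<'E'
from workcell import arm
import cv2
cv2.imwrite("pics/wr3.png",arm.read_camera("wrist")["frame"])
E
```

```text
time_s: 5.45
tool_pos: [0.6237, -0.1201, 0.0887]
tool_rot: [1.512, 0.982, -1.513]
wrist_force: [0.1, -0.2, -1.3]
finger_gap: 0.998
time_s: 6.12
tool_pos: [0.625, -0.1226, 0.0609]
tool_rot: [1.514, 0.978, -1.513]
wrist_force: [-0.6, 0.2, 0.5]
finger_gap: 1.001
[ 0.62497659 -0.12257366  0.06085682] [-0.22  0.65  0.48  1.74 -0.39  0.84  0.02] yhead -24.234846224195408
off to axis [-1.15295108e-05 -6.74452172e-03  1.71194640e-02]
F [-0.6  0.2  0.5] M [-0.02 -0.01 -0.08] 1.0008312859465034 6.1167
```

View pics/wr3.png

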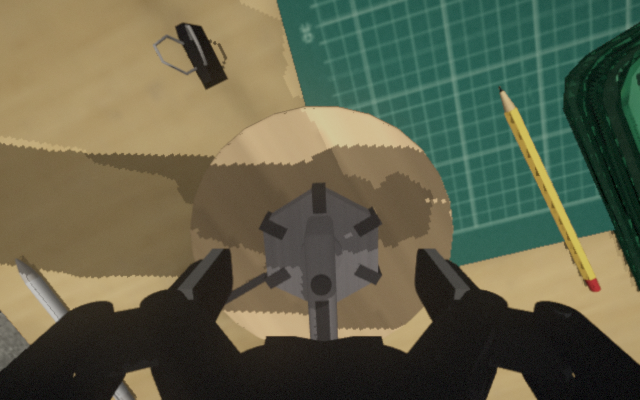

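The wrist picture shows the bar centred between the jaws (axis hole at about col 320, row 285), fingers clear. Closing.

```bash

python3 -m creep '[{"offset":[0,0,0],"twist":0},{"offset":[0,0,0],"twist":0},{"offset":[0,0,0],"twist":0},{"offset":[0,0,0],"twist":0},{"offset":[0,0,0],"twist":0},{"offset":[0,0,0],"twist":0},{"offset":[0,0,0],"twist":0},{"offset":[0,0,0],"twist":0}]' 255 60
python3 st.py
```

```text
time_s: 6.83
tool_pos: [0.6241, -0.122, 0.0604]
tool_rot: [1.513, 0.98, -1.514]
wrist_force: [-4.7, 1.1, 4.7]
finger_gap: 0.14
[ 0.62407307 -0.12200455  0.06043843] [-0.22  0.65  0.48  1.74 -0.39  0.84  0.02] yhead -24.22866642581799
off to axis [-6.72679408e-06  3.03549235e-04  1.81066763e-02]
F [-4.7  1.1  4.7] M [ 0.48  0.79 -0.07] 0.1403175227997334 6.8333
```

```bash

python3 -m creep '[{"offset":[0,0,0],"twist":0.08},{"offset":[0,0,0],"twist":0.2},{"offset":[0,0,0],"twist":0.33},{"offset":[0,0,0],"twist":0.46},{"offset":[0,0,0],"twist":0.6},{"offset":[0,0,0],"twist":0.74},{"offset":[0,0,0],"twist":0.88},{"offset":[0,0,0],"twist":1.0}]'
python3 st.py
python3 -m creep '[{"offset":[0,0,0],"twist":0.05},{"offset":[0,0,0],"twist":0.12},{"offset":[0,0,0],"twist":0.18},{"offset":[0,0,0],"twist":0.22},{"offset":[0,0,0],"twist":0.26},{"offset":[0,0,0],"twist":0.29},{"offset":[0,0,0],"twist":0.29},{"offset":[0,0,0],"twist":0.29}]'
python3 st.py; python3 - <<'E'
from workcell import arm
import cv2
cv2.imwrite("pics/wr4.png",arm.read_camera("wrist")["frame"])
E
```

```text
time_s: 7.5
tool_pos: [0.6251, -0.123, 0.0605]
tool_rot: [2.027, 0.364, -2.025]
wrist_force: [0.1, -2.7, 0.6]
finger_gap: 0.141
[ 0.62506592 -0.12304277  0.06048879] [-0.34  0.71  0.69  1.75 -0.56  0.89 -0.62] yhead -69.53682743289512
off to axis [-4.17970903e-06  4.28677431e-03  1.63000278e-02]
F [ 0.1 -2.7  0.6] M [-0.25 -0.12  0.12] 0.14107396722024013 7.5
time_s: 8.17
tool_pos: [0.6252, -0.1234, 0.0605]
tool_rot: [2.152, 0.143, -2.149]
wrist_force: [2.0, -3.4, -0.9]
finger_gap: 0.142
[ 0.62517305 -0.12340676  0.06048198] [-0.38  0.73  0.74  1.75 -0.61  0.9  -0.8 ] yhead -82.2730807624211
off to axis [-8.46129910e-06  5.27425612e-03  1.53353601e-02]
F [ 2.  -3.4 -0.9] M [-0.87 -0.53 -0.09] 0.1415488200336803 8.1667
```

View pics/wr4.png

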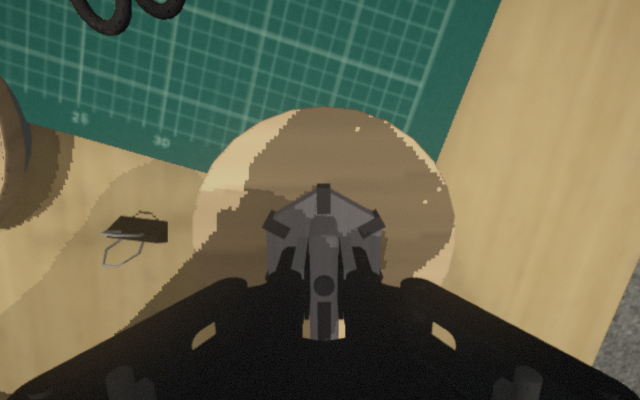

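The wrist picture shows the bar still held between the pads and turned with the tool, with its engraved line hidden under the gripper. I'll release, rise and measure.

```bash

python3 -m creep '[{"offset":[0,0,0],"twist":0},{"offset":[0,0,0],"twist":0},{"offset":[0,0,0],"twist":0},{"offset":[0,0,0],"twist":0},{"offset":[0,0,0],"twist":0},{"offset":[0,0,0],"twist":0},{"offset":[0,0,0],"twist":0},{"offset":[0,0,0],"twist":0}]' 0
python3 -m creep '[{"offset":[-0.08,0,0],"twist":0},{"offset":[-0.2,0,0],"twist":0},{"offset":[-0.35,0,0],"twist":0},{"offset":[-0.5,0,0],"twist":0},{"offset":[-0.65,0,0],"twist":0},{"offset":[-0.8,0,0],"twist":0},{"offset":[-0.92,0,0],"twist":0},{"offset":[-1.0,0,0],"twist":0}]'
python3 st.py; python3 - <<'E'
from workcell import arm
from h import *
d=arm.read_camera("wrist")
np.save("f.npy",d["frame"])
im=cv2.resize(d["frame"][140:250,260:380],None,fx=5.4,fy=5.4,interpolation=cv2.INTER_CUBIC)
cv2.imwrite("pics/wr5.png",cv2.convertScaleAbs(im,alpha=1.6))
E
```

```text
time_s: 8.88
tool_pos: [0.6246, -0.1223, 0.0603]
tool_rot: [2.152, 0.146, -2.152]
wrist_force: [0.6, -0.5, 1.1]
finger_gap: 1.002
time_s: 9.55
tool_pos: [0.6251, -0.1229, 0.2133]
tool_rot: [2.155, 0.144, -2.149]
wrist_force: [0.3, 0.2, -0.5]
finger_gap: 0.997
[ 0.62510961 -0.12292151  0.2133248 ] [-0.46  0.57  0.87  1.63 -0.46  1.16 -0.91] yhead -82.30055884546968
off to axis [-3.64688193e-05  8.54411524e-03  1.53470840e-02]
F [ 0.3  0.2 -0.5] M [-0.03 -0.06  0.01] 0.9972238054171898 9.55
```

View pics/wr5.png

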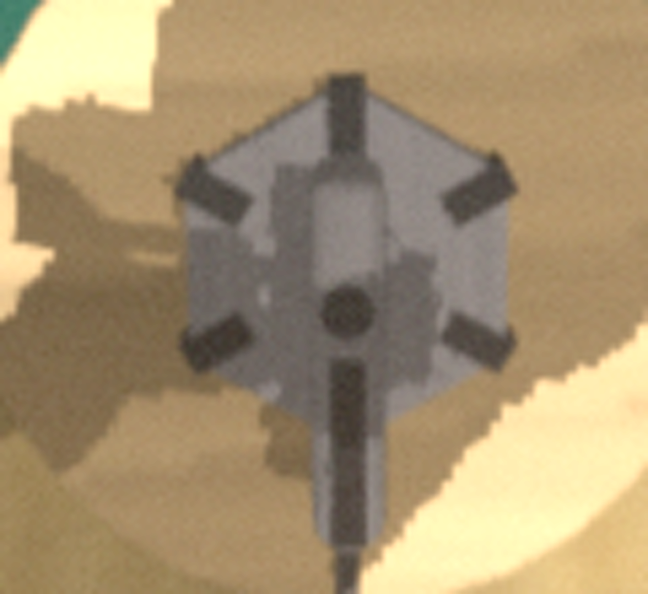

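```bash
python3 - <<'E'
import numpy as np,cv2
f=np.load("f.npy")
im=cv2.resize(f[190:265,290:360],None,fx=8,fy=8,interpolation=cv2.INTER_CUBIC)
cv2.imwrite("pics/wr6.png",cv2.convertScaleAbs(im,alpha=1.5))
g=f.mean(2)
# dark-line centroid per row, columns 305..345
for r in range(205,262,3):
    w=g[r,316:333]; k=np.clip(np.percentile(w,60)*.8-w,0,None)
    print(r, round((k*np.arange(316,333)).sum()/max(k.sum(),1e-6),2), int(w.min()))
E
```

```text
205 0.0 60
208 324.04 33
211 323.89 33
214 323.88 36
217 323.69 36
220 324.08 36
223 323.95 45
226 324.0 45
229 324.22 43
232 324.03 45
235 324.02 46
238 323.94 45
241 323.39 60
244 323.69 47
247 323.56 47
250 321.35 67
253 0.0 107
256 0.0 103
259 0.0 106
```

View pics/wr6.png

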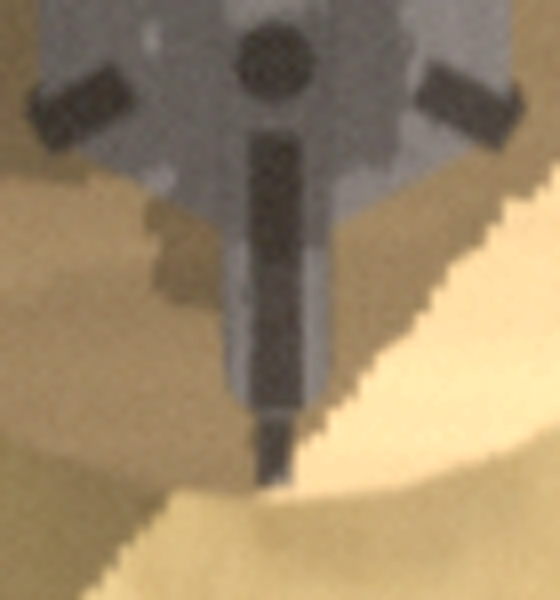

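```bash
python3 - <<'E'
from workcell import arm
from h import *
d=arm.read_camera("wrist")
A=unproj(d,[[323.95,197.7]],.086)[0];B=unproj(d,[[324.03,239]],.086)[0]
C=unproj(d,[[323.5,249.5]],.042)[0]
h=lambda a,b:np.degrees(np.arctan2(*(b-a)[[1,0]]))
print(A,B,np.linalg.norm(B-A),h(A,B));print(C,h(A,C),np.linalg.norm((C-A)[:2]))
E
python3 wf.py w3 .6235 -.1235 -172.5 -172.5 top scene
```

```text
[ 0.62364439 -0.1240478   0.086     ] [ 0.58337527 -0.12955296  0.086     ] 0.04064367947626799 -172.21540075914902
[ 0.55333777 -0.1331599   0.042     ] -172.61533368431074 0.07089464584170097
```

View pics/w3_scene.png

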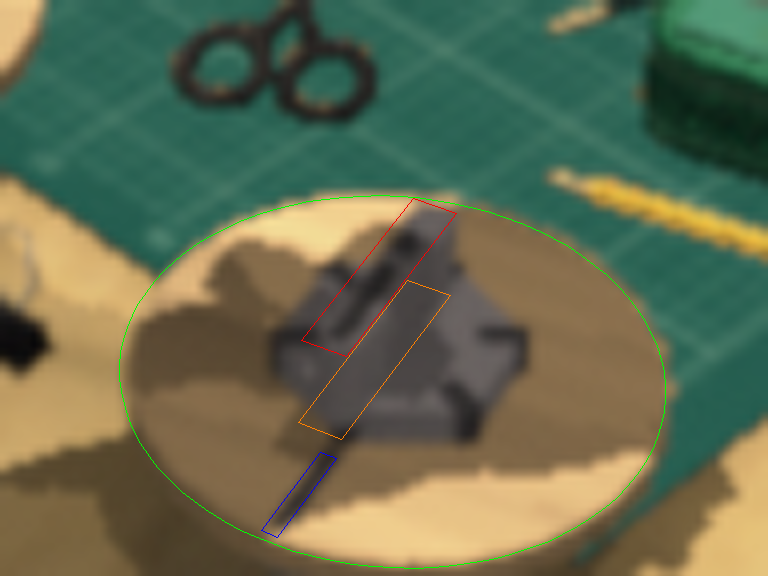

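View pics/w3_top.png

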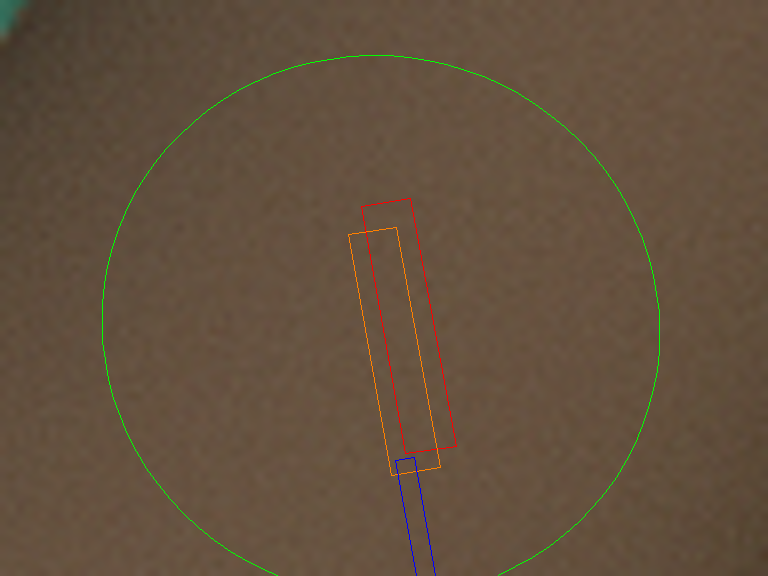

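```bash
python3 -c "
from workcell import arm
print(arm.state()['time_s'],arm.state()['wrist_force']);print(arm.finish_job())"
```

```text
9.75 [-0.03862192  0.30850955 -0.68947597]
the job is handed in; nothing more can be done
None
```

I loosened the left-hand nut by turning it about 60° clockwise in one grip, so its bar line now points along the board's line, and handed the job in at 9.75 s. It was the grooved nut on the robot's right; I gripped its bar with 60 N, then let go and rose 15 cm clear.

- **Alignment:** in the last wrist picture the bar line points at -172.2° and the board line at -172.6°. That is within the roughly 1° I can measure.
- **Overtightening:** every turn while gripping was clockwise.
- **Contact after release:** the wrist force read under 1 N.
- **Other nut:** the arm only passed well above it. I did not measure it again afterwards.

Two checks were weaker. The last top-camera view was blocked by the arm. The scene-camera overlay drawn at the same angle sat a few millimetres off the bar and board line, about what the calibration allows, but parallel to both.

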